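Re-set the divider of a condiment rack

ROBOT

A 7-joint arm with a two-finger parallel gripper is mounted at the origin on a cart in front of the work surface, level with it; the furniture and walls round the work are solid. World frame = base frame: x ahead of the robot, y to its left, z up, the work surface at z = 0. Lengths are in mm, angles in rad, forces in N, time in s.
With the tool pointing down it reaches from about 400 to 875 mm from the base axis. Payload 19.3 kg.
Tool frame: the origin (TCP) lies at the very end of the fingers, on their centre line; the grasp point (between the pads) lies 19 mm behind it (grip_point_offset is the z of the grasp point in the tool frame, in mm); z points along the fingers, y is the line along which they close (so a half turn about z gives the same grasp; the last joint's range is limited). The gripper opens to 85 mm and grips with 20 to 120 N. Pads are 22 mm wide; open, the fingers measure 114 mm over their backs; the gripper's body (76 mm by 85 mm) begins 54 mm behind the grasp point. The pads swing forward as they close: fully open they stand 13 mm farther back than shut.
Start: joints at [-1.255, 0.521, -0.036, 1.599, 0.021, 1.021, -0.113], TCP at [235.205, 579.045, 231.291] pointing down, gripper open.
Joint ranges: [-2.91, 2.91], [-0.3, 2.13], [-1.5, 1.42], [0.17, 2.43], [-1.26, 4.41], [0.16, 1.93], [-2.52, 2.52]. Speed limits (rad/s): [1.89, 1.89, 2.39, 2.39, 3.01, 3.01, 3.01].

INTERFACE

Orientations are given as a 3x3 rotation matrix whose columns are the frame's x, y, z axes.
In Python, from workcell import movep, movel, goto_joints, open_gripper, clamp, wait, inverse_kinematics, read_state, camera, PlanningError, finish_job, grip_point_offset gives the robot as it stands. Calls block until the motion is done:
- movep(position, orientation): joint-space move of the TCP to a pose.
- movel(position, frame=None, max_speed=150, guard=None): straight line of the TCP; frame=None keeps the orientation; max_speed is the mean speed in mm/s. With guard (N) it stops when the force on the tool has changed by that much, and returns True; else False.
- goto_joints(angles): joint-space move.
- open_gripper() and clamp(): open the fingers fully, or close them until they stop; the grip force is fixed at half the most.
- wait(seconds).
- inverse_kinematics(position, orientation): joint angles nearest the present ones, or None.
- read_state(): the state.
- camera(name): name is "scene" or "top" or "wrist"; returns a dict with "image" (384x512x3 uint8, blue, green, red), "range_z" (384x512 float32, mm along the optical axis (not along the pixel's ray), 0 where there is no reading), "fx", "fy", "cx", "cy" (pixels), "dist_coeffs" ([k1, k2, p1, p2, k3] as OpenCV has them; the pictures are not rectified), "cam_to_world" (4x4, takes a point from camera to world coordinates). Camera axes: x right, y up, looking along -z (the intrinsics and any distortion apply to the point x, -y, -z); pixel columns grow to the right and rows downward; lengths in mm; the calibration is good to about 2 mm. A picture is of the moment at which its call begins.
A pose or a line that the arm cannot do raises PlanningError and nothing moves.
- finish_job(): hands the job in; it is judged then, once.
The state is a dict: "time": time; "qpos": joint angles; "qvel": joint speeds; "joint_efforts": joint torques, N m; "eef_pos": TCP position; "tool_rot": TCP orientation; "ft_force": force on the tool from outside, world axes, zero at the start; "torque": the same for the moment, N m; "finger_gap": finger opening in mm; "gripper_force": force on a finger pad.
Only numpy, scipy, OpenCV 4.12 (cv2) and the standard library are available. Lean on these libraries where they do the work, as an engineer would, in place of code of your own. Each camera call takes 0.05 s, during which the arm holds its last target. There are 200 camera calls.

TASK

The condiment rack's sliding divider has to go to the notch marked with the orange clip. Squeeze its red release lever against the grey post, slide the divider along to the orange clip, then let go of the lever so that the divider is latched in that notch. Leave the pepper mill and the sauce bottle in the rack standing where they are.

Things in the scene. Friction and masses are not known exactly. Their poses are not given: they have to be found in the camera images.
- rack: Dark wooden condiment tray, fixed, 180 x 460 mm, floor 12 mm high. Origin on the worktop, 12 mm behind the board's centre; x points away from the robot, y along the tray to the left, z up. Aluminium rail 51 mm high near the front (x -68 to -52 mm) with seven notches 30 mm apart, at y = -90, -60, ... +90 mm, each 12 mm wide. Wire rail at the back and end walls 54 to 60 mm high.
- grip (a point): Point on the sliding divider, midway between the grey fixed post and the red lever head (unsqueezed), 118 mm above the worktop, at rack x = -72 mm; axes as the rack's. Post and lever lie one behind the other along rack x, the lever on the robot's side; together 43 mm over the outside, about 31 mm fully squeezed. Behind the post the saddle and the white divider plate are 72 to 78 mm high.
- post (a point): Centre of the far face of the grey post (16 mm thick, 34 mm wide along rack y, top at 130 mm), 118 mm above the worktop, at rack x = -50 mm. The far finger bears here. Moves with the divider; axes as the rack's.
- lever_head (a point): Centre of the front face of the red lever's head (34 mm wide along rack y, 100 to 132 mm above the worktop), at rack x = -93 mm when free. The near finger bears here; squeezing moves it about 12 mm towards the post. Below the head the lever runs down to a hinge 70 mm above the worktop.
- divider (a joint): Position of the divider along the rack's y (m): 0 at the middle notch (where it starts, with 2 mm of play), positive to +y (left); equals the rack y of the divider's grip and pawl. Stops at +-0.105. With the lever squeezed it slides with about 1.5 N of friction; with the lever free the pawl locks it.
- lever (a joint): Angle of the red lever (rad): 0 free, pawl fully in a notch; 0.26 fully squeezed. The pawl is clear of the notches above 0.17; a spring (about 4 N at the lever head to start, 9 N fully squeezed) returns it. If let go between notches the pawl rests on a tooth at about 0.15 and the divider is not latched.
- clip_orange: Orange clip, 20 mm wide along the rail, 4 mm thick, fixed on the front ledge of the tray straight in front of the wanted notch (its rack y is that notch's y: one of -90, -60, 60, 90 mm). Origin at the centre of its underside, on the ledge; axes as the rack's.
- clip_a: White clip of the same shape, at one of the other three marked notches; not wanted.
- clip_b: White clip, as clip_a.
- clip_c: White clip, as clip_a.
- mill: Wooden pepper mill, 49 mm across, 130 mm tall, standing loose on the tray's floor (12 mm above the worktop) near its left end. Origin at the centre of its foot, z up. Overhead, a wall cabinet hangs about 0.5 m above the worktop, over x beyond about 0.57 m and y from about 0.08 to 0.62 m (world): keep the wrist clear of it.
- sauce_bottle: Green sauce bottle with an orange cap, 43 x 59 mm, 151 mm tall, standing loose on the tray's floor near its right end. Origin at the centre of its foot, z up.

How it is judged (in metres and radians):
On the way:
1. the lever is squeezed far enough to free the divider (value of joint lever above 0.16 rad), for 0.2 s.
At the end, for the whole second after the job is handed in: the divider stands at the orange clip (within 6 mm along the rail), at rest, with its lever fully sprung back (less than 0.05 rad), so that the pawl is in that notch (y of grip in the frame of clip_orange between -0.006 and 0.006 m and value of joint lever below 0.05 rad and velocity of joint divider between -0.01 and 0.01 m/s); the robot touches nothing.
It fails at once if the pepper mill is shifted by more than 25 mm or tipped over (distance of mill from where it was at the start of the episode above 0.025 m or angle between mill's own z axis and vertical above 0.5 rad).
It fails at once if the sauce bottle is shifted by more than 25 mm or tipped over (distance of sauce_bottle from where it was at the start of the episode above 0.025 m or angle between sauce_bottle's own z axis and vertical above 0.5 rad).
It also fails if it takes over 35 s, if anything falls off the work surface, if the arm or the gripper's body presses on something with over 40 N, if the wrist force passes 120 N, or if a joint passes its speed limit or range.

## Working session

There is one attempt and no reset: what is moved stays moved. The work goes in short steps, each a Python script; the robot and the scene stay as the last script left them, time stands still between calls to the robot, and variables do not carry over. Pictures are saved under pics/ and viewed, at most 10 in all, crops included, and the job is handed in when it is done.

```bash
mkdir -p pics
cat > h.py <<'E'
import numpy as np, cv2
from workcell import *
def pts(c, uv):
    uv=np.asarray(uv,float).reshape(-1,1,2)
    K=np.array([[c['fx'],0,c['cx']],[0,c['fy'],c['cy']],[0,0,1]])
    n=cv2.undistortPoints(uv,K,np.array(c['dist_coeffs'],float)).reshape(-1,2)
    return np.c_[n[:,0],-n[:,1],-np.ones(len(n))]
def ray(c,uv):
    T=np.array(c['cam_to_world']); return T[:3,3], pts(c,uv)@T[:3,:3].T
def onplane(c,uv,z):
    o,d=ray(c,uv); return o+d*((z-o[2])/d[:,2])[:,None]
def bydepth(c,uv):
    T=np.array(c['cam_to_world']); uv=np.asarray(uv).reshape(-1,2)
    z=c['range_z'][uv[:,1].astype(int),uv[:,0].astype(int)]
    o,d=ray(c,uv); return (o+d*z[:,None])[z>0]
E
python3 - <<'E'
from h import *
for n in ('scene','top'):
    c=camera(n); cv2.imwrite(f'pics/{n}0.png',c['image']); print(n,np.round(c['cam_to_world'],2).tolist(),c['fx'],c['dist_coeffs'])
    hsv=cv2.cvtColor(c['image'],cv2.COLOR_BGR2HSV)
    for nm,lo,hi in (('orange',(8,150,120),(22,255,255)),('red',(0,150,80),(6,255,255)),('red2',(172,150,80),(180,255,255))):
        m=cv2.inRange(hsv,lo,hi); k,l,s,ce=cv2.connectedComponentsWithStats(m)
        for i in range(1,k):
            if s[i,4]>12:
                v,u=np.nonzero(l==i); p=bydepth(c,np.c_[u,v])
                print(n,nm,s[i],np.round(ce[i],1),np.round(np.median(p,0)) if len(p) else '')
s=read_state(); print(s['time'],s['eef_pos'],np.round(s['tool_rot'],2).tolist(),grip_point_offset)
E
```

```text
scene [[0.59, 0.58, -0.56, 69.66], [-0.81, 0.44, -0.39, -436.54], [0.02, 0.69, 0.73, 725.52], [0.0, 0.0, 0.0, 1.0]] 419.1286872815308 [-0.03672758  0.          0.          0.          0.        ]
scene orange [280 262  13  11  97] [285.8 267. ] [ 490. -220.   16.]
scene red [241 206  16  10  88] [248.3 210.6] [ 485. -130.  130.]
top [[0.02, 1.0, -0.06, 472.44], [-1.0, 0.02, -0.02, -132.49], [-0.02, 0.06, 1.0, 1153.96], [0.0, 0.0, 0.0, 1.0]] 491.2771141217156 [-0.15048713  0.          0.          0.          0.        ]
top orange [294 213   9   9  68] [297.7 216.4] [ 492. -217.   17.]
top red [251 215  16   5  64] [258.2 216.9] [ 487. -127.  131.]
0.1 [235.08489389 578.79414419 230.79171815] [[-0.93, 0.38, -0.0], [0.38, 0.93, -0.0], [-0.0, -0.0, -1.0]] -18.700000000000003
```

View pics/scene0.png

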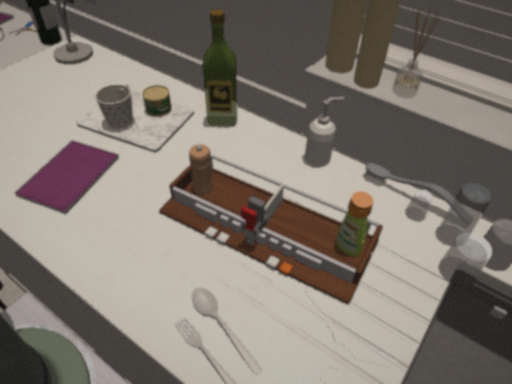

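View pics/top0.png

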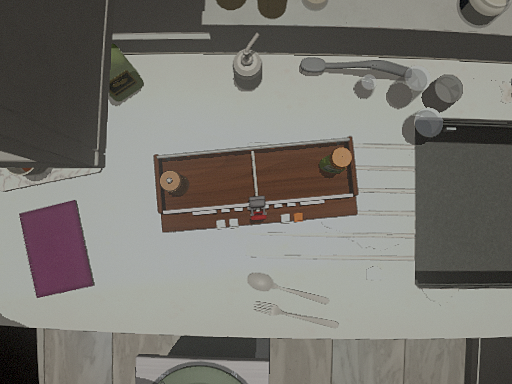

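The orange clip is the rightmost of the four (top 298,216; scene 286,267), so it is at rack y = -90. The red lever is at top (258,217). The bottle cap at (342,157) is to the far right, and the mill at (170,181) is on the left. Next I'll measure the rack's yaw and the grip point.

```bash
cat >> h.py <<'E'
def clips(c):
    hsv=cv2.cvtColor(c['image'],cv2.COLOR_BGR2HSV)
    m=cv2.inRange(hsv,(0,0,150),(180,70,255))|cv2.inRange(hsv,(8,150,120),(22,255,255))
    k,l,s,ce=cv2.connectedComponentsWithStats(m); return s,ce
E
python3 - <<'E'
from h import *
c=camera('top'); s,ce=clips(c)
g=[i for i in range(1,len(s)) if 30<s[i,4]<130 and 205<ce[i,1]<232 and 210<ce[i,0]<305]
P=bydepth(c,ce[g]); W=onplane(c,ce[g],16)
for i,a,b in zip(g,P,W): print(s[i],ce[i].round(1),a.round(1),b.round(1))
# points of the divider: above 95 mm
v,u=np.mgrid[195:230,240:275]; p=bydepth(c,np.c_[u.ravel(),v.ravel()])
q=p[p[:,2]>110]; print('head/post pts',len(q),q.min(0).round(1),q.max(0).round(1),q.mean(0).round(1))
# red mask and grey post
hsv=cv2.cvtColor(c['image'],cv2.COLOR_BGR2HSV)
m=cv2.inRange(hsv,(0,150,60),(8,255,255)); v,u=np.nonzero(m[200:230,240:275]); 
uv=np.c_[u+240,v+200]; r=bydepth(c,uv); r=r[r[:,2]>120]; print('red top',len(r),r.min(0).round(1),r.max(0).round(1),r.mean(0).round(1))
o=c['image'][185:240,205:365]; cv2.imwrite('pics/crop1.png',cv2.resize(o,None,fx=5,fy=5,interpolation=cv2.INTER_CUBIC))
E
```

```text
[230 219   8   7  55] [233.6 221.9] [475.8 -69.8  17.5] [475.8 -69.7  16. ]
head/post pts 201 [ 480.3 -143.4  110.3] [ 524.9 -109.4  135.8] [ 504.5 -126.3  129.3]
red top 61 [ 482.3 -143.4  125.9] [ 491.1 -112.1  135.8] [ 486.6 -127.   131.6]
```

View pics/crop1.png

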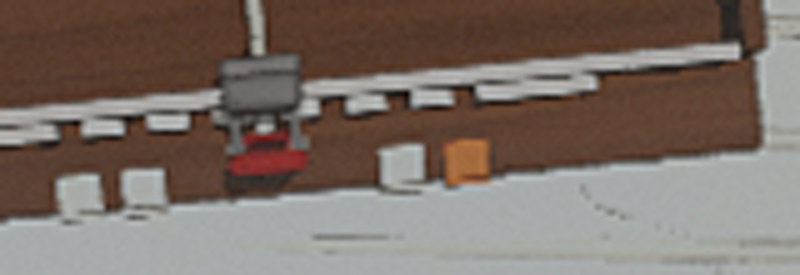

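Four clips show in the crop at x = 80, 144, 402 and 466, with orange last. The grey post top is at (260,85) and the red lever head at (266,158).

Run:
```python
from h import *
c=camera('top')
W=onplane(c,np.array([[233.6,221.9],[297.7,216.4]]),16); print(W.round(1))
d=W[0]-W[1]; print('len',np.hypot(*d[:2])); yaw=np.arctan2(-d[0],d[1]); 
# yaw from wire/rail tray edge: front ledge edge of tray, brown mask
hsv=cv2.cvtColor(c['image'],cv2.COLOR_BGR2HSV)
m=cv2.inRange(hsv,(0,60,20),(20,255,140)); m[:120]=0; m[240:]=0; m[:,:140]=0; m[:,370:]=0
k,l,s,ce=cv2.connectedComponentsWithStats(m); i=1+s[1:,4].argmax(); 
mm=l==i; us=np.arange(175,350); vs=np.array([np.nonzero(mm[:,u])[0].max()+.5 for u in us])
E=onplane(c,np.c_[us,vs],12); f=cv2.fitLine(E[:,:2].astype(np.float32),cv2.DIST_HUBER,0,.01,.01).ravel(); 
print('yaw clips',np.degrees(yaw),'edge',np.degrees(np.arctan(-f[0]/f[1])),f)
R=np.array([[np.cos(yaw),-np.sin(yaw)],[np.sin(yaw),np.cos(yaw)]])
v,u=np.mgrid[195:230,240:275]; p=bydepth(c,np.c_[u.ravel(),v.ravel()]); q=p[p[:,2]>122]
L=(q[:,:2]-W[1,:2])@R  # frame at orange clip
print('rack-frame rel orange: ',L.min(0).round(1),L.max(0).round(1),'pct',np.percentile(L,[3,97],axis=0).round(1))
yc=(L[:,1].min()+L[:,1].max())/2
print('divider y rel clip',yc)
for xx in (L[:,0].max(),): print('post far face world', (W[1,:2]+R@[xx,yc]).round(1))
s,e=cv2.minAreaRect(q[:,:2].astype(np.float32))[:2]; print(s,e)
# edge front: rack x=-90
n=R[:,0]; print('edge x rel clip',(np.median(E[:,:2],0)-W[1,:2])@n)
```

```text
[[ 475.9  -69.8   16. ]
 [ 491.4 -217.9   16. ]]
len 148.92503128214284
yaw clips 5.992813018846588 edge 6.2875414 [ 1.09518185e-01 -9.93984818e-01  4.75599945e+02 -1.39682556e+02]
rack-frame rel orange:  [-0.6 73.7] [ 42.6 106.1] pct [[  0.3  74.5]
 [ 41.5 105.4]]
divider y rel clip 89.89248896876552
post far face world [ 524.4 -124.1]
(502.884765625, -126.3570556640625) (43.266868591308594, 32.191715240478516)
edge x rel clip -3.853935536646497
```

```bash
cat >> h.py <<'E'
a=np.radians(6.1); X=np.array([np.cos(a),np.sin(a),0]); Y=np.array([-np.sin(a),np.cos(a),0])
R1=np.c_[Y,X,[0,0,-1]]; R2=np.c_[-Y,-X,[0,0,-1]]
G=np.array([509.4,-125.7,98.])
def st():
    s=read_state(); print(round(s['time'],2),s['eef_pos'].round(1) if hasattr(s['eef_pos'],'round') else s['eef_pos'],'F',np.round(s['ft_force'],1),'gap',round(s['finger_gap'],1),'gf',np.round(s['gripper_force'],1)); return s
E
python3 - <<'E'
from h import *
for R in (R1,R2):
    for z in (260,98):
        q=inverse_kinematics(G+[0,0,z-98],R); print(None if q is None else np.round(q,2))
movel([175,430,260]); st(); print(np.round(read_state()['qpos'],2))
for R in (R1,R2):
    q=inverse_kinematics([430,-105,260],R); print(None if q is None else np.round(q,2))
E
```

```text
[-0.38  0.4   0.69  1.85 -0.3   0.99  0.54]
[-0.13  0.59  0.36  1.99 -0.34  0.62  0.56]
[-0.67  0.64  1.23  1.86 -0.68  1.14 -2.22]
[-0.6   1.01  1.22  2.01 -1.15  1.06 -1.84]
1.44 [175.2 430.5 259.8] F [ 1.4 -0.9  0.8] gap 85.3 gf 0.0
[-1.27  0.23 -0.06  1.97  0.02  0.94 -0.14]
[-0.72  0.33  1.05  2.05 -0.35  0.95  0.61]
[-0.82  0.44  1.25  2.05 -0.5   1.   -2.35]
```

Run:
```python
from h import *
goto_joints([0.25,0.23,-0.06,1.97,0.02,0.94,-0.14]); st()
q=inverse_kinematics(G+[0,0,132],R1); print(np.round(q,2))
movep(G+[0,0,132],R1); s=st()
c=camera('wrist'); cv2.imwrite('pics/w1.png',c['image'])
```

```text
3.72 [ 440.  -149.3  260.3] F [0.8 0.2 0.8] gap 85.8 gf 0.0
[ 0.24  0.37 -0.14  1.86  0.06  0.92  0.17]
4.13 [ 509.6 -124.6  229.2] F [0.  0.3 0.5] gap 85.4 gf 0.0
```

View pics/w1.png

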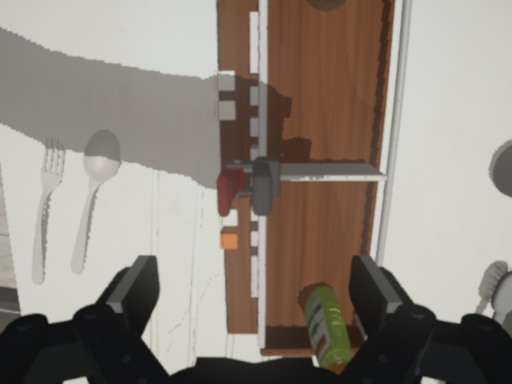

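The wrist view shows the red lever at (231,190), the grey post at (264,186), the orange clip at (229,241), and the rack aligned with the image. I'll check the grip position from this view before descending.

```bash
cat >> h.py <<'E'
def divider(c,box,zmin=115):
    u0,u1,v0,v1=box; v,u=np.mgrid[v0:v1,u0:u1]; p=bydepth(c,np.c_[u.ravel(),v.ravel()]); q=p[(p[:,2]>zmin)&(p[:,2]<140)]
    L=np.c_[q@X,q@Y,q[:,2]]; lo,hi=np.percentile(L,[1,99],axis=0); return lo,hi
def orange(c):
    hsv=cv2.cvtColor(c['image'],cv2.COLOR_BGR2HSV); m=cv2.inRange(hsv,(5,150,100),(22,255,255))
    k,l,s,ce=cv2.connectedComponentsWithStats(m)
    return [(s[i,4],ce[i].round(1),onplane(c,ce[i],16)[0].round(1),(onplane(c,ce[i],16)[0]@np.c_[X,Y]).round(1)) for i in range(1,k) if s[i,4]>30]
E
python3 - <<'E'
from h import *
c=camera('wrist'); lo,hi=divider(c,(190,300,140,240)); print('rackaxes',lo.round(1),hi.round(1)); print(orange(c)); print('G',G@X,G@Y)
W=onplane(c,np.array([[227,81],[227,110]]),16); print(W@np.c_[X,Y])
E
```

```text
rackaxes [ 464.2 -194.7  115.5] [ 506.5 -162.9  132.1]
[]
G 493.15835497448995 -179.11919751622102
[[ 464.86363073  -92.41218024]
 [ 464.27062959 -121.50652461]]
```

Run:
```python
from h import *
g=G-X*0.8
print(movel(g+[0,0,30],R1,150)); print(movel(g,R1,60,guard=12)); st()
clamp(); st(); 
c=camera('scene'); cv2.imwrite('pics/s2.png',cv2.resize(c['image'][140:300,160:400],None,fx=3,fy=3))
```

```text
False
False
5.72 [ 508.6 -125.8   97.9] F [0.  0.7 0.2] gap 85.6 gf 0.0
6.27 [ 507.2 -126.2   98.3] F [-8.3 -0.9 14. ] gap 32.1 gf 59.8
```

View pics/s2.png

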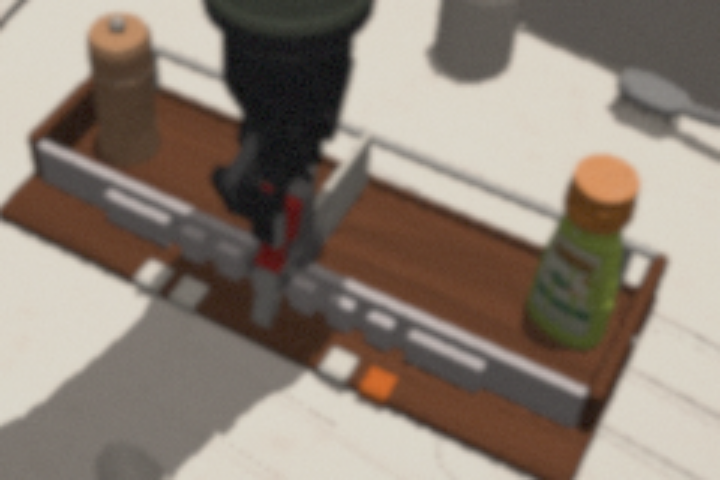

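The gripper is closed on the post and lever with a 32 mm gap, so the lever is squeezed. The mill and bottle are standing. Now I'll slide the divider.

Run:
```python
from h import *
p=np.array(read_state()['eef_pos']); t=G-X*1.8-Y*90; t[2]=98
print(movel(t,R1,50,guard=25)); wait(.2); s=st(); print('moved along Y',(np.array(s['eef_pos'])-p)@Y)
c=camera('scene'); cv2.imwrite('pics/s3.png',cv2.resize(c['image'][160:310,180:400],None,fx=3.5,fy=3.5))
```

```text
False
8.47 [ 517.  -215.4   98.3] F [ 0.5 -0.4  5.4] gap 32.1 gf 63.2
moved along Y -89.82022534259978
```

View pics/s3.png

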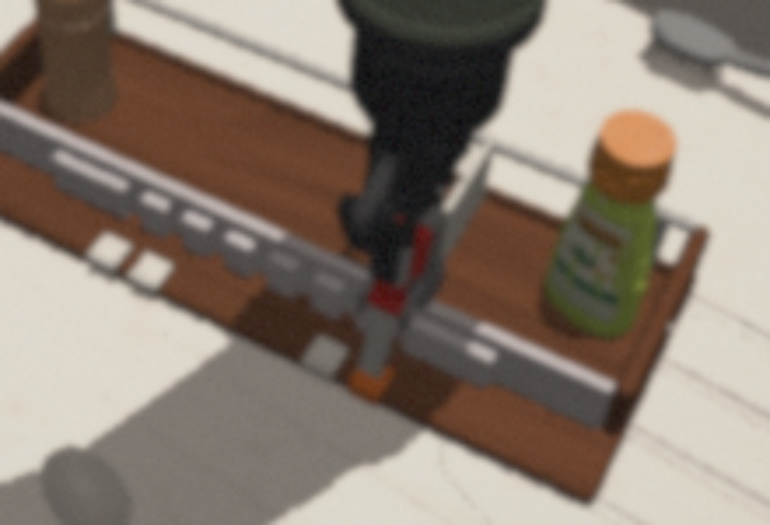

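The divider now stands right behind the orange clip (370,383), and the bottle is untouched. I'll release, back off straight up and check the latch.

Run:
```python
from h import *
open_gripper(); wait(.3); s=st()
p=np.array(s['eef_pos']); movel(p+[0,0,130],R1,150); wait(.2); st()
c=camera('wrist'); cv2.imwrite('pics/w4.png',c['image'])
lo,hi=divider(c,(190,300,140,240)); print('rackaxes',lo.round(1),hi.round(1),'width x',(hi-lo)[0])
c=camera('top'); lo,hi=divider(c,(280,320,190,235),122); print(lo.round(1),hi.round(1)); print(orange(c))
c=camera('scene'); cv2.imwrite('pics/s4.png',cv2.resize(c['image'][160:310,180:400],None,fx=3.5,fy=3.5))
```

```text
9.38 [ 517.2 -215.4   98. ] F [-0.1  0.9  0.3] gap 85.3 gf 0.0
10.6 [ 516.9 -215.3  227.3] F [ 0.1 -0.3 -0.3] gap 85.2 gf 0.0
rackaxes [ 464.4 -284.7  115.7] [ 506.8 -252.7  132.3] width x 42.41309523840067Traceback (most recent call last):
  File "<stdin>", line 6, in <module>
  File "h.py", line 27, in divider
    L=np.c_[q@X,q@Y,q[:,2]]; lo,hi=np.percentile(L,[1,99],axis=0); return lo,hi
                                   ~~~~~~~~~~~~~^^^^^^^^^^^^^^^^^
    return _quantile_unchecked(
        a, q, axis, out, overwrite_input, method, keepdims, weights)
    return _ureduce(a,
                    func=_quantile_ureduce_func,
    ...<5 lines>...
                    overwrite_input=overwrite_input,
                    method=method)
    r = func(a, **kwargs)
    result = _quantile(arr,
                       quantiles=q,
    ...<2 lines>...
                       out=out,
                       weights=wgt)
    slices_having_nans = np.isnan(arr[-1, ...])
                                  ~~~^^^^^^^^^
IndexError: index -1 is out of bounds for axis 0 with size 0
```

View pics/w4.png

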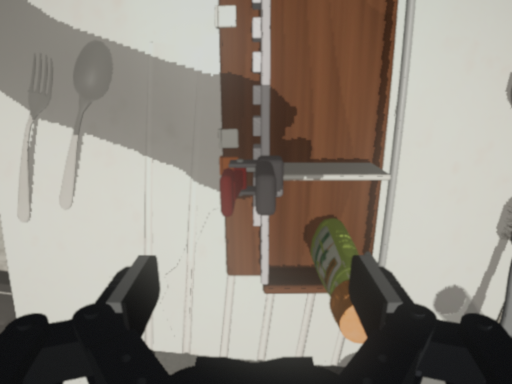

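The wrist view shows the divider behind the orange clip (229,163). Its outside width is 42.4 mm, against 42.3 mm before the squeeze, so the lever is fully sprung back. It moved 90 mm, the bottle is standing, and the gripper is clear above.

```bash
python3 -c "
from workcell import *
print(finish_job())"
```

```text
the job is handed in; nothing more can be done
None
```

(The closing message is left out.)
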